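Roll the dark drill core to the camera mark

TASK

Roll the dark rock core along the grey mat, without picking it up, until it lies at rest on the yellow band, square across the mat and not overhanging it, ready for the little bench camera; a fingertip pushed slowly against the upper half of its back does it. Leave the pale core and the brown dropper bottle where they are.

Things in the scene. Friction and masses are not known exactly. Their poses are not given: they have to be found in the camera images.
- mark (a point): Middle of the yellow band on the fixed grey mat's top face, 2 mm above the bench. x runs along the mat (400 mm), y across it (140 mm), z up. The band is 40 mm wide along x and spans the width. The two cores lie on opposite sides of it, 120 to 160 mm off along x, either way round. A white camera 50 mm high, 70 mm along x, is fixed beside the mat; its lens ends 83 mm to -y of this point.
- core_dark: Near-black rock cylinder in a slick PTFE sleeve, 64 mm across, 80 mm long, 0.65 kg, white line on top at the start. Origin mid-axis, 32 mm above the mat; y along the cylinder, starting along the mat's y; x, z turn with it. Friction 0.2: a fingertip 34 to 42 mm above the mat, moved level at 40 mm/s against its back, slips on it and rolls it ahead; ease off gently: a jerky nudge sends it 20 mm on.
- core_pale: Pale pinkish rock core, also sleeved, of the same size (64 mm diameter, 80 mm long) and mass, with a red line along it, lying on the mat on the other side of the band. Origin at the middle of its axis, y axis along the cylinder. To be left alone.
- dropper: Small brown glass dropper bottle with a black cap, 36 mm in diameter and 75 mm high, standing on the bench beside the mat on the camera's side. Origin at the centre of its underside, z up. To be left alone.
Mind the look-alikes: they are no part of the job. Several things have the shape of the core_dark; the one meant has the colours described above.

How it is judged:
On the way:
1. the dark core has rolled over, about half a turn or more, so that its white line is underneath (angle between core_dark's own z axis and vertical above 2.4 rad).
At the end, for the whole second after the job is handed in: The dark core lies at rest on the mat with its axis over the yellow band (within 20 mm of the band's centre line), its middle within 25 mm of the mat's long centre line so that neither end overhangs, and its axis within 12 degrees of the band's direction (x of core_dark in the frame of mark between -0.02 and 0.02 m and y of core_dark in the frame of mark between -0.025 and 0.025 m and z of core_dark in the frame of mark below 0.037 m and angle between the y axis of core_dark and the y axis of mark, either way round below 0.21 rad and linear speed of core_dark below 0.01 m/s); the robot touches nothing.
It fails at once if the dark core is picked up (raised more than 15 mm) (height (world z) of core_dark above 0.049 m).
It fails at once if the pale core is moved more than 12 mm (distance of core_pale from where it was at the start of the episode above 0.012 m).
It fails at once if the dropper bottle is moved more than 15 mm (distance of dropper from where it was at the start of the episode above 0.015 m).
It also fails if it takes over 35 s, if anything falls off the work surface, if the arm or the gripper's body presses on something with over 40 N, if the wrist force passes 120 N, or if a joint passes its speed limit or range.

ROBOT

A 6-joint arm with a two-finger parallel gripper is mounted at the origin on the work surface. World frame = base frame: x ahead of the robot, y to its left, z up, the work surface at z = 0. Lengths are in m, angles in rad, forces in N, time in s.
With the tool pointing down it reaches from about 0.25 to 0.725 m from the base axis. Payload 4 kg.
Tool frame: the origin (TCP) lies between the finger pads; the fingertips stand ahead of it and the grasp point (between the pads) lies 11 mm behind it (env.tcp_to_tips is the z of the fingertips in the tool frame, in m); z points along the fingers, y is the line along which they close (so a half turn about z gives the same grasp; the last joint's range is limited). The gripper opens to 85 mm and grips with 20 to 120 N. Pads are 22 mm wide; open, the fingers measure 114 mm over their backs; the gripper's body (76 mm by 85 mm) begins 54 mm behind the grasp point. The pads swing forward as they close: fully open they stand 13 mm farther back than shut.
Start: joints at [1.146, 0.241, 0.005, 1.335, 0, 1.571], TCP at [0.206, 0.456, 0.239] pointing down, gripper open.
Joint ranges: [-2.72, 2.72], [-1.05, 1.87], [-1.09, 1.28], [-1.99, 2.15], [-1.42, 1.44], [-3.14, 3.14]. Speed limits (rad/s): [2.79, 2.79, 3.14, 3.14, 3.14, 3.14].

INTERFACE

Orientations are given as a rotation vector (axis times angle).
In Python, from plant import env, imaging, job gives the robot as it stands.
- The arm moves only by the tool servo_tool, never from a script. Its argument "rows" is a list of rows, each an object with "delta_rot": the turn, a rotation vector about the world's x, y, z in rad, a list of three; "offset": the shift along the world's x, y, z in mm, a list of three; "hand": the finger opening in mm, from 0 to 85.4. A call has 1 to 8 rows; each row shifts and turns the commanded pose from where the row before left it; what a row does not reach is not made up. A row lasts 1/8 s, in which the tool goes at most 62.5 mm and 10.7 degrees, less where a joint would pass 70% of its speed; a pose out of reach is approached as far as the arm can. A call is refused whole if a number of a shift passes 62.5 or a number of a turn 0.188, either way. A call with a gripper value outside its range is refused whole. The fingers move at their own pace and stop on an object; "squeeze" is the grip in N (left out, the last holds). Time passes only in rows, so rows that do not move let the fingers close. It gives the time, the measured TCP pose, the force, the opening and the grip force at its end, in the units of the state.
- env.get_state(): the state, without advancing time (a new reading comes with each control period).
- imaging.grab_frame(name): name is "side" or "top"; returns a dict with "img" (420x560x3 uint8, red, green, blue), "depth" (420x560 float32, m along the optical axis (not along the pixel's ray), 0 where there is no reading), "camera_matrix" (3x3 intrinsics, pixels), "R" (3x3) and "t" (3): a world point X has camera coordinates R X + t. Camera axes: x right, y down, z forward; pixel columns grow to the right and rows downward; lengths in m; the calibration is good to about 2 mm. A picture is of the moment at which its call begins.
- job.hand_in(): hands the job in; it is judged then, once.
The state is a dict: "time": time; "joint_pos": joint angles; "joint_velocities": joint speeds; "joint_torque": joint torques, N m; "position": TCP position; "eef_rot": TCP orientation; "ft_force": force on the tool from outside, world axes, zero at the start; "wrist_torque": the same for the moment, N m; "opening": finger opening in m; "grip_force": force on a finger pad.
Only numpy, scipy, OpenCV 4.12 (cv2) and the standard library are available. Lean on these libraries where they do the work, as an engineer would, in place of code of your own. Each camera call takes 0.05 s, during which the arm holds its last target. There are 200 camera calls.

## Working session

There is one attempt and no reset: what is moved stays moved. The work goes in short steps, Python scripts to look and compute and a tool call to move; the robot and the scene stay as the last step left them, time stands still between calls to the robot, and variables do not carry over. Pictures are saved under pics/ and viewed, at most 10 in all, crops included, and the job is handed in when it is done.

Besides the shell and the picture viewer there is one more tool, called after ">>>" by a JSON object that holds its "fn" and its "kwargs". servo_tool: Moves the arm, as the interface text tells. Its arguments: {"type":"object","properties":{"rows":{"type":"array","items":{"type":"object","properties":{"delta_rot":{"type":"array","items":{"type":"number"}},"offset":{"type":"array","items":{"type":"number"}},"hand":{"type":"number"}}}},"squeeze":{"type":"number"}},"required":["rows"]}

```bash
mkdir -p pics
cat > h.py <<'E'
import numpy as np, cv2
from plant import env, imaging, job
def grab(n,save=None):
    f=imaging.grab_frame(n)
    if save: cv2.imwrite('pics/'+save,f['img'][:,:,::-1])
    return f
def cloud(f):
    d=f['depth']; K=f['camera_matrix']; v,u=np.indices(d.shape)
    P=np.stack([(u-K[0,2])/K[0,0]*d,(v-K[1,2])/K[1,1]*d,d],-1)
    return (P-f['t'])@f['R']   # R^T (P-t)
def ray(f,u,v,z):
    K=f['camera_matrix'];R=f['R'];c=-R.T@f['t']
    r=R.T@np.array([(u-K[0,2])/K[0,0],(v-K[1,2])/K[1,1],1]); return c+r*(z-c[2])/r[2]
E
python3 - <<'E'
from h import *
a=grab('top','top0.png');b=grab('side','side0.png')
s=env.get_state(); print(s['time'],s['position'],s['eef_rot'],s['ft_force'],s['opening'],env.tcp_to_tips)
np.savez('f0.npz',**{k+n:f[k] for n,f in (('t',a),('s',b)) for k in f})
E
```

```text
0.1 [0.20584724 0.45505942 0.23848154] [-6.62223312e-01 -3.07057929e+00  2.92704223e-03] [ 0.28960255 -0.80302071 -0.47363132] 0.08543485796094302 0.008
```

View pics/top0.png

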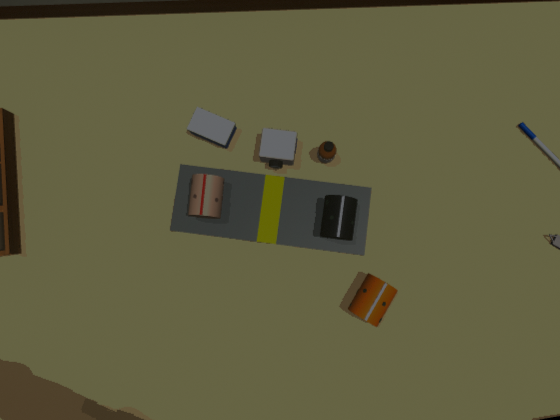

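View pics/side0.png

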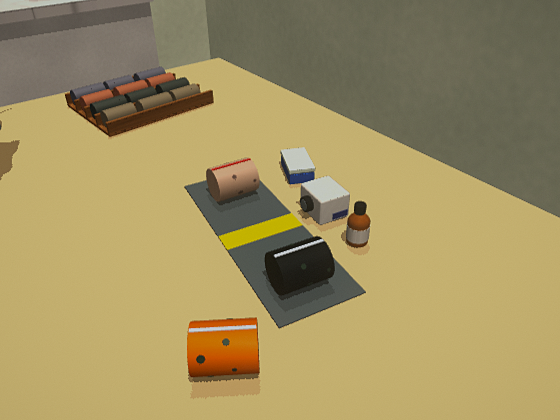

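The top view shows the grey mat from (175,168) to (370,250), with the yellow band at (271,209). Three loose cylinders are core-shaped: near-black with a white line at top (339,217), pinkish with a red line at (206,196), and orange with a white line at (373,300). There are also more cores in the tray at the far left. The near-black one on the mat fits the description. The bottle is at (327,151) and the white camera at (278,146).

```bash
cat > meas.py <<'E'
from h import *
def bigc(m):
    c=max(cv2.findContours(m.astype(np.uint8),0,2)[0],key=cv2.contourArea); return c
def band(f):
    h=cv2.cvtColor(f['img'],cv2.COLOR_RGB2HSV)
    return (h[...,0]>25)&(h[...,0]<35)&(h[...,1]>200)&(h[...,2]>100)
E
python3 - <<'E'
from meas import *
z=np.load('f0.npz'); T={k:z[k+'t'] for k in ('img','depth','camera_matrix','R','t')}; S={k:z[k+'s'] for k in T}
im=T['img'][180:320,270:410]; cv2.imwrite('pics/crop.png',cv2.resize(im,None,fx=4,fy=4)[:,:,::-1])
print('cam top',-T['R'].T@T['t'],'side',-S['R'].T@S['t'])
for n,f in (('top',T),('side',S)):
    P=cloud(f); m=band(f); c=bigc(m); q=cv2.boxPoints(cv2.minAreaRect(c))
    W=np.array([ray(f,*p,0.002)[:2] for p in cv2.approxPolyDP(c,4,True)[:,0]]); 
    r=cv2.minAreaRect((np.array([ray(f,*p,0.002)[:2] for p in c[:,0]])*1000).astype(np.float32))
    print(n,'band rect mm',r,'z',np.median(P[m][:,2]))
    g=f['img'].astype(int).max(-1)<40
    hh=P[...,2]; 
    dk=(hh>0.012)&(hh<0.075)&(f['img'].max(-1)<60)
    c=bigc(dk); mm=np.zeros(dk.shape,np.uint8); cv2.drawContours(mm,[c],-1,1,-1); mm=mm.astype(bool)&(hh>0.012)
    Q=P[mm]; r=cv2.minAreaRect((Q[:,:2]*1000).astype(np.float32)); print(n,'dark px',c[:,0].mean(0),'rect',r,'ztop',np.percentile(Q[:,2],98))
    # white line
    w=mm&(f['img'].min(-1)>110); w=cv2.erode(mm.astype(np.uint8),np.ones((3,3)))>0; w&=(f['img'].min(-1)>100)
    L=P[w]; print('line n',len(L),'mean',L.mean(0),'dir',np.linalg.svd(L[:,:2]-L[:,:2].mean(0))[2][0] if len(L)>3 else '')
P=cloud(T)
for n,(u,v) in dict(bottle=(327,151),cam=(278,146),pale=(206,196),orange=(373,300)).items(): print(n,P[v-2:v+3,u-2:u+3].reshape(-1,3).mean(0))
E
```

```text
cam top [0.46730038 0.02188896 0.8174807 ] side [ 0.21948524 -0.47131464  0.48899412]
top band rect mm ((564.6320190429688, 58.41610336303711), (36.952613830566406, 137.71714782714844), 81.39778137207031) z 0.00352699729602331
top dark px [339.56962025 215.37974684] rect ((510.5346984863281, -59.03016662597656), (89.51493835449219, 160.1734161376953), 57.314327239990234) ztop 0.06833710047286588
line n 0 mean [nan nan nan] dir 
side band rect mm ((563.8721923828125, 60.16398620605469), (40.137939453125, 140.12539672851562), 81.3554458618164) z 0.0034951023616106368
side dark px [299.27272727 259.26136364] rect ((407.26617431640625, -275.3769836425781), (533.95703125, 97.48295593261719), 56.56412124633789) ztop 0.0667744094552775
line n 0 mean [nan nan nan] dir 
bottle [ 0.66528487 -0.0558902   0.06493181]
cam [0.68164577 0.03844235 0.0508711 ]
pale [0.57863311 0.17141631 0.09619786]
orange [ 0.38197306 -0.13126138  0.06407703]<stdin>:17: RuntimeWarning: Mean of empty slice.
  ret = um.true_divide(
```

View pics/crop.png

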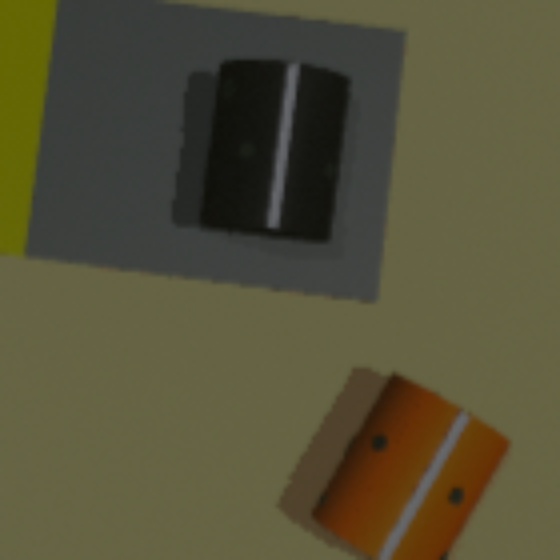

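The crop confirms it: a near-black cylinder with a white line from (292,65) to (273,228) in the crop, lying on the mat. The orange one is off the mat, so it is excluded. Next I measure it by rays across the two views.

Run:
```python
from meas import *
z=np.load('f0.npz'); T={k:z[k+'t'] for k in ('img','depth','camera_matrix','R','t')}; S={k:z[k+'s'] for k in T}
ang=np.deg2rad(81.38); ex=np.array([np.cos(ang),np.sin(ang)]); ey=np.array([-ex[1],ex[0]]); c0=np.array([.5643,.0593])
def mat(p): d=p[:2]-c0; return np.round([d@ex*1000,d@ey*1000],1)
rays=[]
for n,f,(u0,u1,v0,v1) in (('top',T,(322,354,196,240)),('side',S,(262,336,232,296))):
    I=f['img'].astype(int); r=np.zeros(I.shape[:2],bool); r[v0:v1,u0:u1]=1
    w=r&(I.min(-1)>(95 if n=='top' else 130))&(I.max(-1)-I.min(-1)<40)
    c=bigc(w); v,u=np.nonzero(w); print(n,'line px',len(u),u.min(),u.max(),v.min(),v.max())
    o=np.argsort(v if n=='top' else u); e=[(u[o[:4]].mean(),v[o[:4]].mean()),(u[o[-4:]].mean(),v[o[-4:]].mean())]
    W=[ray(f,*p,.066) for p in e]; print('ends z66',[mat(x) for x in W],'world',W, 'mid',mat((W[0]+W[1])/2),(W[0]+W[1])/2)
    d=(W[1]-W[0])[:2]; print('len',np.linalg.norm(d),'yaw vs ey deg',np.rad2deg(np.arctan2(*(d@ex,d@ey))))
    rays.append((-f['R'].T@f['t'],(W[0]+W[1])/2))
# two-view intersection of line middle
(a,p),(b,q)=rays; d1=p-a;d2=q-b
s=np.linalg.lstsq(np.stack([d1,-d2],1),b-a,rcond=None)[0]; print('tri',a+s[0]*d1,b+s[1]*d2)
for n,p in dict(bottle=(.665,-.056),cam=(.68,.038)).items(): print(n,mat(np.array(p)))
print('pale',mat(ray(T,206,196,.05)), ex,ey)
```

```text
top line px 46 338 343 197 235
ends z66 [array([-138.4,  -30. ]), array([-137.6,   37.9])] world [array([ 0.5732217 , -0.08201929,  0.066     ]), array([ 0.50615892, -0.07104771,  0.066     ])] mid [-138.    4.] [ 0.53969031 -0.0765335   0.066     ]
len 0.0679543334971241 yaw vs ey deg 0.6713755860358397
side line px 131 274 323 239 256
ends z66 [array([-134.6,   41.8]), array([-136.9,  -32.8])] world [array([ 0.50281044, -0.0674989 ,  0.066     ]), array([ 0.57620927, -0.08096365,  0.066     ])] mid [-135.7    4.5] [ 0.53950985 -0.07423127  0.066     ]
len 0.07462364102550838 yaw vs ey deg -178.22487381463034
tri [ 0.53952903 -0.07631422  0.06767424] [ 0.53839516 -0.07561438  0.06747336]
bottle [ -98.9 -116.8]
cam [  -3.7 -117.6]
pale [123.5  -3.2] [0.14988048 0.98870412] [-0.98870412  0.14988048]
```

The dark core is at about mat (-137, +4) mm, square to the mat, with its top at about 67 mm. The push goes along +ex = (0.150, 0.989). I close the hand and travel high to behind the core, at about world (0.530, -0.138), turning by -1.30 rad so the flat side of the fingers faces the core.

>>> {"fn": "servo_tool", "kwargs": {"rows": [{"offset": [27,-49.5,0],"delta_rot": [0,0,-0.108],"hand": 0},{"offset": [27,-49.5,0],"delta_rot": [0,0,-0.108],"hand": 0},{"offset": [27,-49.5,0],"delta_rot": [0,0,-0.108],"hand": 0},{"offset": [27,-49.5,0],"delta_rot": [0,0,-0.108],"hand": 0},{"offset": [27,-49.5,0],"delta_rot": [0,0,-0.108],"hand": 0},{"offset": [27,-49.5,0],"delta_rot": [0,0,-0.108],"hand": 0},{"offset": [27,-49.5,0],"delta_rot": [0,0,-0.108],"hand": 0},{"offset": [27,-49.5,0],"delta_rot": [0,0,-0.108],"hand": 0}]}}

```text
time: 1.1
position: [0.4225, 0.0578, 0.2391]
eef_rot: [-1.892, -2.508, -0.0]
ft_force: [0.4, 0.3, 0.0]
opening: -0.0004
grip_force: 0.0
```

>>> {"fn": "servo_tool", "kwargs": {"rows": [{"offset": [27,-49.5,0],"delta_rot": [0,0,-0.108],"hand": 0},{"offset": [27,-49.5,0],"delta_rot": [0,0,-0.108],"hand": 0},{"offset": [27,-49.5,0],"delta_rot": [0,0,-0.108],"hand": 0},{"offset": [27,-49.5,0],"delta_rot": [0,0,-0.108],"hand": 0},{"offset": [0,0,0],"delta_rot": [0,0,0],"hand": 0},{"offset": [0,0,0],"delta_rot": [0,0,0],"hand": 0}]}}

```text
time: 1.85
position: [0.5294, -0.1382, 0.2385]
eef_rot: [-2.38, -2.047, 0.002]
ft_force: [-1.0, 0.2, 0.7]
opening: 0.0001
grip_force: 0.0
```

>>> {"fn": "servo_tool", "kwargs": {"rows": [{"offset": [0,0,-45],"hand": 0},{"offset": [0,0,-50],"hand": 0},{"offset": [0,0,-50],"hand": 0},{"offset": [0,0,-30],"hand": 0},{"offset": [0,0,-15],"hand": 0},{"offset": [0,0,0],"hand": 0}]}}

```text
invalid input
```

```bash
python3 -c "
from h import *
grab('side','s1.png'); s=env.get_state(); print(s['time'],s['position'],s['ft_force'])"
```

```text
1.9 [ 0.52931499 -0.13763578  0.2388772 ] [-0.62478307  0.04653953  0.29907731]
```

View pics/s1.png

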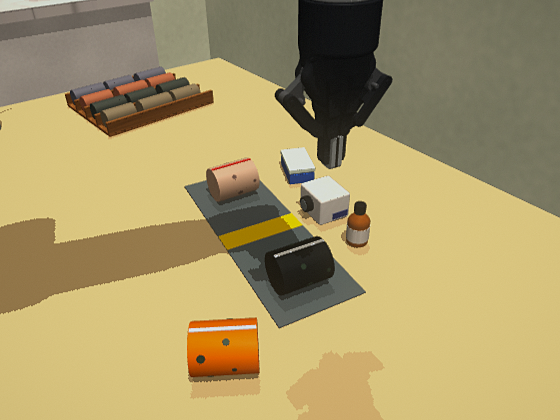

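The descent call was refused because every row needs delta_rot. The picture shows the shut hand still high, at about (333,150), with the scene unchanged. I send the descent again with delta_rot included.

>>> {"fn": "servo_tool", "kwargs": {"rows": [{"offset": [0,0,-45],"delta_rot": [0,0,0],"hand": 0},{"offset": [0,0,-50],"delta_rot": [0,0,0],"hand": 0},{"offset": [0,0,-50],"delta_rot": [0,0,0],"hand": 0},{"offset": [0,0,-30],"delta_rot": [0,0,0],"hand": 0},{"offset": [0,0,-15],"delta_rot": [0,0,0],"hand": 0},{"offset": [0,0,0],"delta_rot": [0,0,0],"hand": 0}]}}

```text
time: 2.65
position: [0.5295, -0.1374, 0.0491]
eef_rot: [-2.379, -2.05, 0.001]
ft_force: [-0.1, 0.1, 1.0]
opening: 0.0
grip_force: 0.0
```

```bash
python3 -c "
from h import *
f=grab('side'); s=env.get_state(); print(s['time'],s['position'],s['ft_force'])
cv2.imwrite('pics/s2.png',cv2.resize(f['img'][120:340,200:420],None,fx=2.5,fy=2.5)[:,:,::-1])"
```

```text
2.7 [ 0.53053413 -0.13790798  0.05021335] [ 0.58410034 -0.64505433  0.97764741]
```

View pics/s2.png

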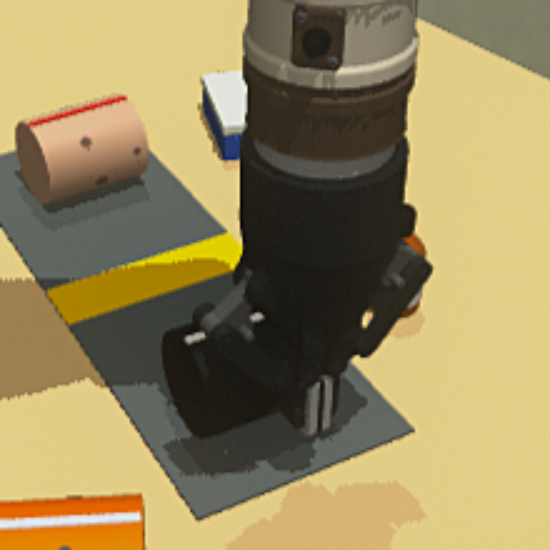

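The shut fingertips stand behind the core at crop (318,435), about 41 mm above the bench, clear of it and of the bottle. Now the slow push along ex.

>>> {"fn": "servo_tool", "kwargs": {"rows": [{"offset": [0.45,2.97,0],"delta_rot": [0,0,0],"hand": 0},{"offset": [0.6,3.96,0],"delta_rot": [0,0,0],"hand": 0},{"offset": [0.45,2.97,0],"delta_rot": [0,0,0],"hand": 0},{"offset": [0.45,2.97,0],"delta_rot": [0,0,0],"hand": 0},{"offset": [0.45,2.97,0],"delta_rot": [0,0,0],"hand": 0},{"offset": [0.45,2.97,0],"delta_rot": [0,0,0],"hand": 0},{"offset": [0.6,3.96,0],"delta_rot": [0,0,0],"hand": 0},{"offset": [0.6,3.96,0],"delta_rot": [0,0,0],"hand": 0}]}}

```text
time: 3.7
position: [0.5342, -0.1115, 0.0493]
eef_rot: [2.382, 2.049, 0.0]
ft_force: [0.5, 0.6, 0.7]
opening: -0.0001
grip_force: 0.1
```

>>> {"fn": "servo_tool", "kwargs": {"rows": [{"offset": [0.6,3.96,0],"delta_rot": [0,0,0],"hand": 0},{"offset": [0.75,4.94,0],"delta_rot": [0,0,0],"hand": 0},{"offset": [0.75,4.94,0],"delta_rot": [0,0,0],"hand": 0},{"offset": [0.75,4.94,0],"delta_rot": [0,0,0],"hand": 0},{"offset": [0.75,4.94,0],"delta_rot": [0,0,0],"hand": 0},{"offset": [0.75,4.94,0],"delta_rot": [0,0,0],"hand": 0},{"offset": [0.75,4.94,0],"delta_rot": [0,0,0],"hand": 0},{"offset": [0.75,4.94,0],"delta_rot": [0,0,0],"hand": 0}]}}

```text
time: 4.7
position: [0.54, -0.0728, 0.0493]
eef_rot: [2.382, 2.049, -0.0]
ft_force: [0.2, -0.6, -0.3]
opening: 0.0
grip_force: 0.1
```

>>> {"fn": "servo_tool", "kwargs": {"rows": [{"offset": [0.68,4.45,0],"delta_rot": [0,0,0],"hand": 0},{"offset": [0.6,3.96,0],"delta_rot": [0,0,0],"hand": 0},{"offset": [0.53,3.46,0],"delta_rot": [0,0,0],"hand": 0},{"offset": [0.45,2.97,0],"delta_rot": [0,0,0],"hand": 0},{"offset": [0.38,2.47,0],"delta_rot": [0,0,0],"hand": 0},{"offset": [0.3,1.98,0],"delta_rot": [0,0,0],"hand": 0},{"offset": [0.23,1.48,0],"delta_rot": [0,0,0],"hand": 0},{"offset": [0.15,1,0],"delta_rot": [0,0,0],"hand": 0}]}}

```text
time: 5.7
position: [0.5433, -0.0514, 0.0493]
eef_rot: [-2.382, -2.049, 0.0]
ft_force: [-0.6, 0.3, 0.0]
opening: 0.0002
grip_force: 0.1
```

```bash
python3 -c "
from h import *
f=grab('side'); s=env.get_state(); print(s['time'],s['position'],s['ft_force'])
cv2.imwrite('pics/s3.png',cv2.resize(f['img'][120:340,200:420],None,fx=2.5,fy=2.5)[:,:,::-1])"
```

```text
5.75 [ 0.54330858 -0.05127319  0.04930248] [ 0.125486    0.65737607 -0.72615455]
```

View pics/s3.png

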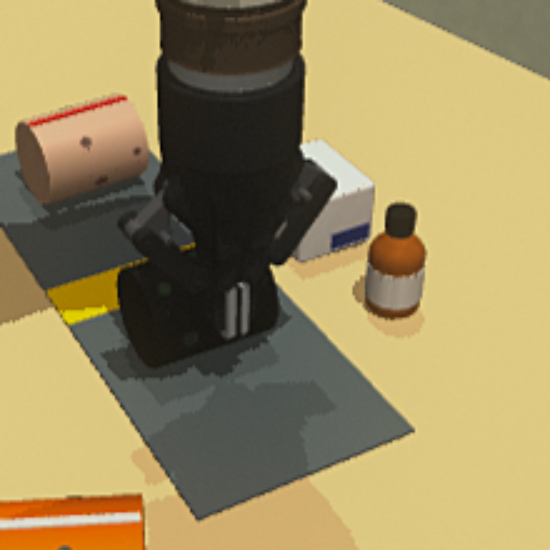

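The core rolled to just before the band, at crop (199,305), with the finger behind it at (235,310). The pale core and the bottle haven't moved. I measure where the core's back and ends lie from depth.

```bash
cat > core.py <<'E'
from meas import *
ang=np.deg2rad(81.38); ex=np.array([np.cos(ang),np.sin(ang)]); ey=np.array([-ex[1],ex[0]]); c0=np.array([.5643,.0593])
def where():
    f=grab('side'); P=cloud(f); D=f['depth']
    d=P[...,:2]-c0; X=d@ex*1000; Y=d@ey*1000; Z=P[...,2]*1000
    m=(D>0)&(Z>8)&(Z<31)&(abs(Y)<75)&(X>-160)&(X<75)&(f['img'].max(-1)<70)
    m=cv2.morphologyEx(m.astype(np.uint8),cv2.MORPH_OPEN,np.ones((3,3)))>0
    print('n',m.sum(),'Y 2/98%',np.percentile(Y[m],[2,98]).round(1))
    # back face: circle of known radius gives axis x for each point; ends dropped
    y0,y1=np.percentile(Y[m],[2,98]); k=m&(Y>y0+8)&(Y<y1-8)
    cx=X[k]+np.sqrt(32**2-(Z[k]-34)**2); a,b=np.polyfit(Y[k],cx,1)
    print('axis x median',np.median(cx).round(1),'mad',np.median(abs(cx-np.median(cx))).round(1),'slope deg',np.rad2deg(a).round(1),'Ymid',((y0+y1)/2).round(1))
    s=env.get_state(); q=s['position'][:2]-c0; print('t',s['time'],'TCP mat',q@ex*1000,q@ey*1000,s['ft_force'])
where() if __name__=='__main__' else 0
E
python3 core.py
```

```text
n 306 Y 2/98% [-31.2  44.5]
axis x median -70.2 mad 0.4 slope deg 0.9 Ymid 6.6
t 5.8 TCP mat -112.48871361826833 4.184004185414638 [-1.06044882  0.69026559 -0.72401362]
```

The core's axis is at x = -70, square to within 1°, at y about 5, and it stays against the finger. It needs 70 mm more, so I ramp up and then ease off gently.

>>> {"fn": "servo_tool", "kwargs": {"rows": [{"offset": [0.3,1.98,0],"delta_rot": [0,0,0],"hand": 0},{"offset": [0.45,2.97,0],"delta_rot": [0,0,0],"hand": 0},{"offset": [0.6,3.96,0],"delta_rot": [0,0,0],"hand": 0},{"offset": [0.75,4.94,0],"delta_rot": [0,0,0],"hand": 0},{"offset": [0.75,4.94,0],"delta_rot": [0,0,0],"hand": 0},{"offset": [0.75,4.94,0],"delta_rot": [0,0,0],"hand": 0},{"offset": [0.75,4.94,0],"delta_rot": [0,0,0],"hand": 0},{"offset": [0.75,4.94,0],"delta_rot": [0,0,0],"hand": 0}]}}

```text
time: 6.8
position: [0.5484, -0.0174, 0.0493]
eef_rot: [2.382, 2.049, -0.0]
ft_force: [0.7, 0.2, -1.5]
opening: 0.0001
grip_force: 0.1
```

>>> {"fn": "servo_tool", "kwargs": {"rows": [{"offset": [0.75,4.94,0],"delta_rot": [0,0,0],"hand": 0},{"offset": [0.75,4.94,0],"delta_rot": [0,0,0],"hand": 0},{"offset": [0.68,4.45,0],"delta_rot": [0,0,0],"hand": 0},{"offset": [0.6,3.96,0],"delta_rot": [0,0,0],"hand": 0},{"offset": [0.53,3.46,0],"delta_rot": [0,0,0],"hand": 0},{"offset": [0.45,2.97,0],"delta_rot": [0,0,0],"hand": 0},{"offset": [0.38,2.47,0],"delta_rot": [0,0,0],"hand": 0},{"offset": [0.3,1.98,0],"delta_rot": [0,0,0],"hand": 0}]}}

```text
time: 7.8
position: [0.5528, 0.0115, 0.0493]
eef_rot: [-2.382, -2.049, -0.0]
ft_force: [-0.0, -0.8, 0.1]
opening: 0.0001
grip_force: 0.1
```

>>> {"fn": "servo_tool", "kwargs": {"rows": [{"offset": [0.23,1.48,0],"delta_rot": [0,0,0],"hand": 0},{"offset": [0.18,1.2,0],"delta_rot": [0,0,0],"hand": 0},{"offset": [0.15,1,0],"delta_rot": [0,0,0],"hand": 0},{"offset": [0.12,0.8,0],"delta_rot": [0,0,0],"hand": 0},{"offset": [0.08,0.5,0],"delta_rot": [0,0,0],"hand": 0},{"offset": [0,0,0],"delta_rot": [0,0,0],"hand": 0}]}}

```text
time: 8.55
position: [0.5536, 0.0164, 0.0493]
eef_rot: [-2.382, -2.049, -0.0]
ft_force: [0.0, -0.4, -0.0]
opening: 0.0002
grip_force: 0.0
```

```bash
python3 core.py
```

```text
n 226 Y 2/98% [-32.2  43.5]
axis x median -1.9 mad 0.6 slope deg 0.5 Ymid 5.6
t 8.6 TCP mat -44.03609210257392 4.168049711169611 [ 0.26320437 -0.60622142 -0.96263062]
```

The axis is at x = -2, y about 5, square. I back off slowly, then rise.

>>> {"fn": "servo_tool", "kwargs": {"rows": [{"offset": [-0.6,-4,0],"delta_rot": [0,0,0],"hand": 0},{"offset": [-1.5,-10,0],"delta_rot": [0,0,0],"hand": 0},{"offset": [-3,-20,0],"delta_rot": [0,0,0],"hand": 0},{"offset": [-4.5,-30,0],"delta_rot": [0,0,0],"hand": 0},{"offset": [-4.5,-30,20],"delta_rot": [0,0,0],"hand": 0},{"offset": [0,-20,50],"delta_rot": [0,0,0],"hand": 0},{"offset": [0,0,50],"delta_rot": [0,0,0],"hand": 0},{"offset": [0,0,50],"delta_rot": [0,0,0],"hand": 0}]}}

```text
time: 9.6
position: [0.5387, -0.0996, 0.2208]
eef_rot: [2.384, 2.046, -0.001]
ft_force: [1.8, 0.3, -0.4]
opening: 0.0001
grip_force: 0.0
```

>>> {"fn": "servo_tool", "kwargs": {"rows": [{"offset": [0,0,20],"delta_rot": [0,0,0],"hand": 0},{"offset": [0,0,0],"delta_rot": [0,0,0],"hand": 0},{"offset": [0,0,0],"delta_rot": [0,0,0],"hand": 0},{"offset": [0,0,0],"delta_rot": [0,0,0],"hand": 0}]}}

```text
time: 10.1
position: [0.5385, -0.0978, 0.2375]
eef_rot: [-2.38, -2.047, 0.003]
ft_force: [0.2, 0.4, 0.6]
opening: 0.0002
grip_force: 0.0
```

```bash
python3 core.py; python3 -c "
from h import *
grab('side','s4.png')"
```

```text
n 277 Y 2/98% [-33.4  43.4]
axis x median -2.2 mad 0.6 slope deg 0.8 Ymid 5.0
t 10.15 TCP mat -159.0461964604409 1.8735518992280267 [ 0.20809599  0.06963109 -0.93881057]
```

View pics/s4.png

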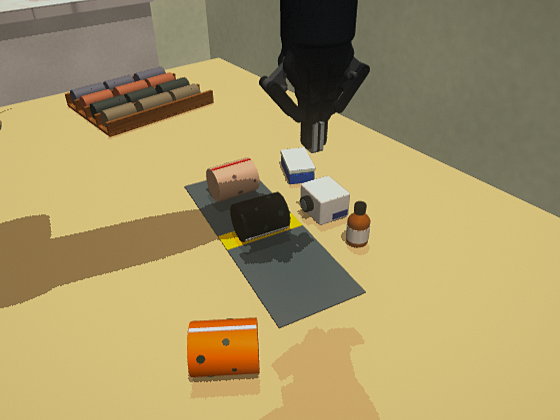

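The dark core lies square on the band at (262,217), with its white line rolled round to its lower back. The pale core and the bottle are unmoved, and the hand is clear.

```bash
python3 -c "
from plant import job; print(job.hand_in())"
```

```text
the job is handed in; nothing more can be done
None
```

The dark core rests on the yellow band, about 2 mm off its centre line, 5 mm off the mat's long centre line and within 1° of square; the pale core and bottle look undisturbed in the last picture, and the job was handed in at about 10 s (no verdict shown).

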